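# Load the test-piece carousel and index it

### The arm

A 6-joint arm with a two-finger parallel gripper is mounted at the origin on a cart in front of the work surface, level with it; the furniture and walls round the work are solid. World frame = base frame: x ahead of the robot, y to its left, z up, the work surface at z = 0. Lengths are in m, angles in degrees, forces in N, time in s.
With the tool pointing down it reaches from about 0.4 to 0.825 m from the base axis. Payload 7 kg.
Tool frame: the origin (TCP) lies at the centre of the arm's flange, where the gripper is bolted on; the fingertips stand 178 mm ahead of it and the grasp point (between the pads) lies 159 mm ahead of it (tip_reach is the distance from the TCP to the fingertips, in m); z points along the fingers, y is the line along which they close (so a half turn about z gives the same grasp; the last joint's range is limited). The gripper opens to 88 mm and grips with 3 to 60 N. Pads are 19 mm wide; open, the fingers measure 130 mm over their backs; the gripper's body (78 mm by 193 mm) begins 47 mm behind the grasp point.
Start: joints at [80.449, 20.546, 0.682, 0, -70.136, -16.507], TCP at [0.297, 0.606, 0.405] pointing down, gripper open.
Joint ranges: [-176.03, 176.03], [-82.01, 121.73], [-58.28, 71.71], [-173.87, 95.51], [-174.79, -0.11], [-173.66, 173.66]. Speed limits (degrees/s): [136.94, 136.94, 172.46, 180, 180, 180].

### API

Orientations are given as [roll, pitch, yaw] about the fixed x, y, z axes, in that order (R = Rz(yaw) Ry(pitch) Rx(roll)).
In Python, from plant import * gives the robot as it stands.
- The arm moves only by the shell command python3 -m handwheel 'ROWS'. ROWS is JSON, a list of rows, each a list of 7 numbers: the opening, from -1 (shut) to 1 (fully open), then the shift along the tool's x, y, z as a fraction of full scale, then the turn, a rotation vector about the tool's x, y, z as a fraction of full scale. A call has 1 to 5 rows; each row shifts and turns the commanded pose from where the row before left it, along the tool's axes as they then stand; what a row does not reach is not made up. Full scale, the value 1, is 0.025 m for a shift and 6 degrees for a turn. A row lasts 1/8 s, in which the tool goes at most 62.5 mm and 10.7 degrees, less where a joint would pass 70% of its speed; a pose out of reach is approached as far as the arm can. A call with a number of a shift or a turn outside -1 to 1 is refused whole. A call with a gripper value outside its range is refused whole. The fingers move at their own pace and stop on an object; the grip force is fixed at half the most. Time passes only in rows, so rows that do not move let the fingers close. It gives the time, the measured TCP pose, the force, the opening and the grip force at its end, in the units of the state.
- get_obs(): the state, without advancing time (a new reading comes with each control period).
- snapshot(name): name is "scene" or "side" or "wrist"; returns a dict with "color" (420x560x3 uint8, red, green, blue), "fx", "fy", "cx", "cy" (pixels), "R" (3x3) and "t" (3): a world point X has camera coordinates R X + t; the wrist camera has in their place "tool_from_camera" (4x4, takes a point from camera to tool coordinates, whose origin is the TCP and whose axes are the flange's). Camera axes: x right, y down, z forward; pixel columns grow to the right and rows downward; lengths in m; the calibration is good to about 2 mm. A picture is of the moment at which its call begins: read the wrist's pose just before it. There is no depth.
- close_job(): hands the job in; it is judged then, once.
The state is a dict: "clock": time; "joint_pos": joint angles; "qvel": joint speeds; "tau": joint torques, N m; "tool_pos": TCP position; "orientation": TCP orientation; "force": force on the tool from outside, world axes, zero at the start; "moment": the same for the moment, N m; "opening": finger opening in m; "gripper_force": force on a finger pad.
Only numpy, scipy, OpenCV 4.12 (cv2) and the standard library are available. Lean on these libraries where they do the work, as an engineer would, in place of code of your own. Each camera call takes 0.05 s, during which the arm holds its last target. There are 200 camera calls.

### The job

Stand the upright tube offcut in the empty pocket at the yellow pointer of the carousel, feeling for the opening with a light touch and setting it fully home on the pocket's floor. Then turn the carousel gently by exactly one click, anticlockwise seen from above, so that the loaded pocket moves on and the next empty one stops at the pointer. Do not force anything, do not turn it back or past the one click, and leave the cardboard box and the red cup alone.

Things in the scene. Friction and masses are not known exactly. Their poses are not given: they have to be found in the camera images.
- tube: the test piece: square aluminium tube offcut, 25 x 25 x 90 mm, about 0.22 kg, standing upright and free on the worktop; open at both ends, 2 mm walls. Its own +y points up along its length; the origin lies at half its length, on the middle of one of its four faces (the centre line is 12.5 mm from the origin along its own +z, which is horizontal)
- tube_foot (a point): centre of the tube's lower end, on its centre line
- tube_top (a point): centre of the tube's upper end, on its centre line, 90 mm above the foot
- carousel: fixed base of the indexing carousel: round dark foot plate of 252 mm diameter with a grey drum; origin at the centre of its underside, z up. Its own -x axis points from the axle to the yellow pointer (42 mm tall, 119 mm from the axle), the loading station
- axle (a point): on the carousel's vertical axis of turning, at the top of its turning disc (aluminium, 224 mm diameter, top 45 mm above the worktop; blue hub 20 mm high). The disc bears six square pockets every 60 degrees, 68 mm from the axle. Those 120 and 180 degrees from the pointer already hold 90 mm tubes, fixed, reaching 141 mm above the worktop
- wheel (a joint): angle of the disc in rad: about 0 at the start, growing anticlockwise seen from above; one click is 1.047 (60 degrees). A spring holds each click: pushing at a post, the resistance rises to about 7 to 10 N a quarter of the way (0.26), fades to half way (0.52), and past that the spring pulls the disc on into the next click by itself
- pocket (a point): nominal centre of the empty pocket at the pointer, on its floor (a rubber pad, 51 mm above the worktop); turns with the disc; x axis radial, y axis tangential. The real cup is screwed down in slots and always sits 4.5 mm beside this point, in any direction, different each time and not measured: it can be seen, or felt for, and does not yield sideways
- pocket_rim (a point): nominal centre of that pocket's mouth, 30 mm above its floor and 81 mm above the worktop (the same sideways error as pocket). The pocket is a black square cup, 28.5 mm wide inside, walls 4 mm thick with almost sharp edges, sides parallel to the x and y axes of this point (x radial). Pressed down, the cup yields on a spring (5 N, then 3 N per mm) by 5 mm at most, and comes up again
- post (a point): centre of the top of the red upright post (12 mm diameter, from the disc's top to 102 mm above the worktop, 100 mm from the axle; foot ring 18 mm wide, 4 mm high) that stands 30 degrees clockwise of the loading pocket, behind it in the sense of turning; turns with the disc. Five like it follow every 60 degrees; any may be pushed
- box: small cardboard box, 65 x 70 x 55 mm, loose, a bystander; origin at the centre of its underside
- cup: red steel cup, 65 mm diameter, 63 mm tall, loose, a bystander; origin at the centre of its underside
There are look-alikes about, which are no part of the job. Of the things that look like the tube, the smallest one is meant.

How it is judged:
By the outcome, as a careful person would: the job done as asked, in the order asked, and still so for the second after the job is handed in, with the robot touching nothing.
It also fails if it takes over 61 s, if anything falls off the work surface, if the arm or the gripper's body presses on something with over 40 N, if the wrist force passes 120 N, or if a joint passes its speed limit or range.

## Working session

There is one attempt and no reset: what is moved stays moved. The work goes in short steps, Python scripts to look and compute and a shell command to move; the robot and the scene stay as the last step left them, time stands still between calls to the robot, and variables do not carry over. Pictures are saved under pics/ and viewed, at most 10 in all, crops included, and the job is handed in when it is done.

```bash
ls; mkdir -p pics; python3 - <<'E'
from plant import *
import cv2,json,numpy as np
for n in("scene","side","wrist"):
    s=snapshot(n); cv2.imwrite(f"pics/{n}0.png",s["color"][:,:,::-1])
    print(n,{k:np.round(v,4).tolist() for k,v in s.items() if k!="color"})
    np.save(f"pics/{n}0.npy",s,allow_pickle=True)
    if n=="scene": a=s["color"]
o=get_obs();print(o)
E
```

```text
pics
scene {'fx': 396.8829, 'fy': 396.8829, 'cx': 286.9346, 'cy': 210.078, 'R': [[0.5911, -0.8066, 0.0001], [-0.584, -0.428, -0.6898], [0.5564, 0.4077, -0.724]], 't': [-0.4758, 0.3116, 0.8104]}
side {'fx': 416.1982, 'fy': 416.1982, 'cx': 272.4794, 'cy': 207.8384, 'R': [[0.9646, -0.2636, 0.0073], [-0.1246, -0.4801, -0.8683], [0.2324, 0.8367, -0.4959]], 't': [-0.5758, 0.0893, 0.8784]}
wrist {'fx': 336.9893, 'fy': 336.9893, 'cx': 282.4704, 'cy': 213.8025, 'tool_from_camera': [[0.0004, -0.9691, -0.2466, 0.0667], [1.0, 0.0009, -0.002, -0.0008], [0.0022, -0.2466, 0.9691, 0.0197], [0.0, 0.0, 0.0, 1.0]]}
{'clock': 0.15, 'joint_pos': array([ 8.04494467e+01,  2.05799193e+01,  6.45092484e-01, -1.24839932e-02,
       -7.01372665e+01, -1.65073166e+01]), 'qvel': array([ 0.10384828, -0.23970155,  0.11083021,  0.14727143,  0.05045492,
        0.01830381]), 'tau': array([-9.96298222e-04, -5.83277249e+01,  2.93285680e+01,  7.00115293e+00,
        8.74211284e-03, -1.02435984e-04]), 'tool_pos': array([0.29645432, 0.60624203, 0.40396254]), 'orientation': array([ 1.79927543e+02, -9.23231941e-03, -2.60621131e+01]), 'force': array([ 0.05417167, -0.04786504, -0.69003442]), 'moment': array([ 0.02002768,  0.02169087, -0.01652937]), 'gripper_force': 0.0, 'opening': 0.08760900909158985}
```

View pics/scene0.png

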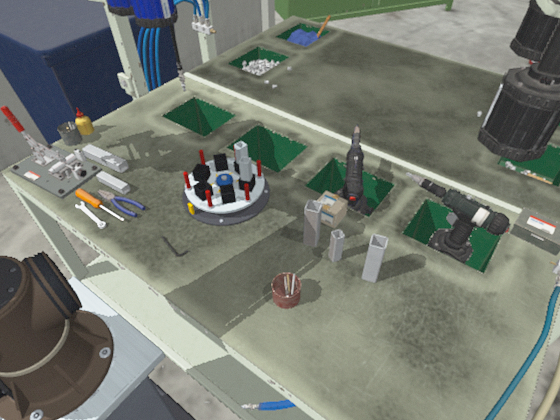

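View pics/side0.png

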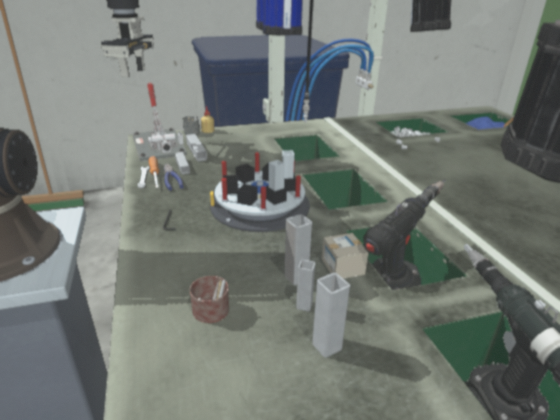

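The scene picture shows three tubes. The smallest stands between the other two, at (336,245) in scene and (306,285) in side. The carousel is near (226,185) in scene, with the yellow pointer at (191,209). Next I'll view an enlarged montage.

```bash
python3 - <<'E'
import cv2,numpy as np
a=cv2.imread("pics/scene0.png");b=cv2.imread("pics/side0.png")
def c(i,x,y,w,h,s): return cv2.resize(i[y:y+h,x:x+w],None,fx=s,fy=s,interpolation=cv2.INTER_CUBIC)
top=np.hstack([c(a,175,135,100,75+15,4),c(b,205,145,100,90,4)])
bot=np.hstack([c(a,300,215,80,48,5),c(b,275,255,80,60,5)[:240]]) 
cv2.imwrite("pics/m1.png",np.vstack([top,bot]))
E
```

```text
(no output)
```

View pics/m1.png

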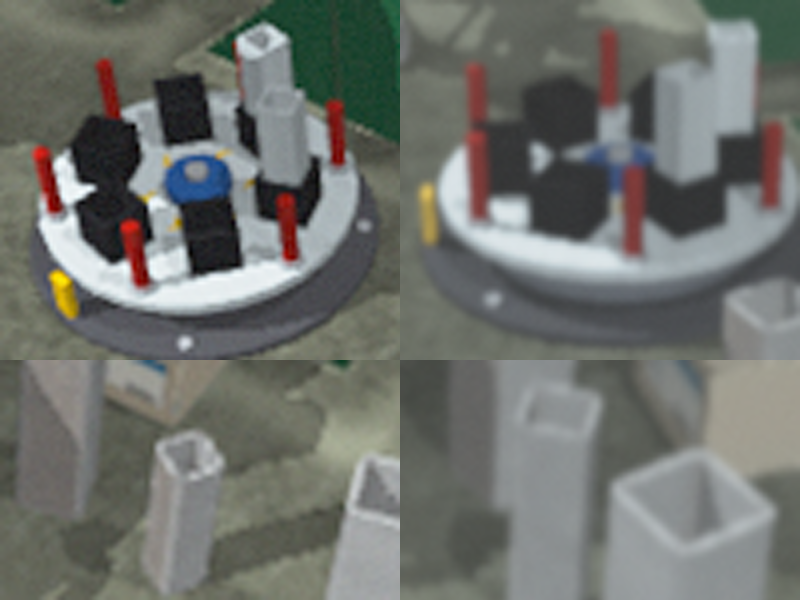

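```bash
cat > h.py <<'E'
import numpy as np
from scipy.optimize import least_squares
def load(n): return np.load(f"pics/{n}.npy",allow_pickle=True).item()
def plane(c,uv,z):
    R,t=np.array(c["R"]),np.array(c["t"])
    d=R.T@np.array([(uv[0]-c["cx"])/c["fx"],(uv[1]-c["cy"])/c["fy"],1]); o=-R.T@t
    return o+d*(z-o[2])/d[2]
def wristcam(c,pos,rpy):
    from scipy.spatial.transform import Rotation as Ro
    T=np.eye(4);T[:3,:3]=Ro.from_euler('xyz',rpy,degrees=True).as_matrix();T[:3,3]=pos
    W=np.linalg.inv(T@np.array(c["tool_from_camera"])); return {**c,"R":W[:3,:3],"t":W[:3,3]}
def proj(c,X):
    p=np.asarray(X)@np.array(c["R"]).T+np.array(c["t"]); return np.stack([p[...,0]/p[...,2]*c["fx"]+c["cx"],p[...,1]/p[...,2]*c["fy"]+c["cy"]],-1)
E
python3 - <<'E'
from h import *
a=load("scene0");b=load("side0")
print("tube top",plane(a,(338,234),.09),plane(b,(307,262.6),.09))
print("pointer",plane(a,(190.5,204.2),.042),plane(b,(212,192),.042))
for c,P in((a,[(201.25,150.75),(185.5,173),(207.75,191.75),(246.75,185),(259,161)]),(b,[(224,161.75),(257.25,153),(224.25,178.5),(263.5,187.25),(298,176.5)])):
    X=np.array([plane(c,p,.102)[:2] for p in P]);print(X.round(3).tolist())
    f=lambda q:np.hypot(*(X-q[:2]).T)-.1
    q=least_squares(f,X.mean(0)).x;d=X-q;print(q,f(q).round(4),(np.degrees(np.arctan2(d[:,1],d[:,0]))%360).round(1))
E
```

```text
tube top [ 0.56745238 -0.32229396  0.09      ] [ 0.56993029 -0.31682672  0.09      ]
pointer [0.46077854 0.06839882 0.042     ] [0.46175528 0.07143494 0.042     ]
[[0.594, 0.147], [0.5, 0.113], [0.483, 0.014], [0.561, -0.05], [0.655, -0.014]]
[0.57685918 0.04850326] [-0.0001  0.0001  0.0003 -0.0004  0.0003] [ 80.2 140.1 200.2 260.7 321.4]
[[0.501, 0.111], [0.595, 0.146], [0.486, 0.015], [0.562, -0.05], [0.653, -0.016]]
[0.5790138  0.04843384] [-0.0004 -0.0014 -0.0011 -0.0002 -0.0016] [141.4  80.8 199.5 260.2 318.7]
```

Axle ≈ (0.578, 0.0485) and pointer direction ≈ 170°, which the posts at 140° and 200° confirm. The tube is at ≈ (0.5685, -0.320). First move: above the pocket, for a wrist look.

```bash

python3 -m handwheel '[[0.2,1,0.92,0,0,0,0],[0.2,1,0.92,0,0,0,0],[0.2,1,0.92,0,0,0,0],[0.2,1,0.92,0,0,0,0],[0.2,1,0.92,0,0,0,0]]'
python3 -m handwheel '[[0.2,1,0.92,0,0,0,0],[0.2,1,0.92,0,0,0,0],[0.2,1,0.92,0,0,0,0],[0.2,1,0.92,0,0,0,0],[0.2,1,0.92,0,0,0,0]]' >/dev/null
python3 -m handwheel '[[0.2,1,0.92,0,0,0,0],[0.2,1,0.92,0,0,0,0],[0.2,1,0.92,0,0,0,0],[0.2,1,0.92,0,0,0,0],[0.2,1,0.92,0,0,0,0]]' >/dev/null
python3 -m handwheel '[[0.2,1,0.92,0,0,0,0],[0.2,1,0.92,0,0,0,0],[0.2,0.3,0.26,0,0,0,0],[0.2,0,0,0,0,0,0],[0.2,0,0,0,0,0,0]]'
python3 - <<'E'
from plant import *
import cv2,numpy as np
o=get_obs();s=snapshot("wrist");s.update(pos=o["tool_pos"],rpy=o["orientation"]);np.save("pics/w1.npy",s,allow_pickle=True)
cv2.imwrite("pics/w1.png",s["color"][:,:,::-1]);print(o["clock"],o["tool_pos"],o["orientation"],o["opening"],o["qvel"].round(2))
E
```

```text
clock: 0.78
tool_pos: [0.3585, 0.447, 0.4045]
orientation: [180.0, 0.0, -26.1]
force: [1.4, -0.4, 0.5]
opening: 0.0531
gripper_force: 0.0
clock: 2.65
tool_pos: [0.5102, 0.0599, 0.4046]
orientation: [-180.0, 0.0, -26.0]
force: [-0.4, -0.4, -0.1]
opening: 0.0527
gripper_force: 0.0
2.65 [0.51024362 0.05987743 0.40463741] [-1.79993491e+02  5.08592026e-03 -2.60328605e+01] 0.052680124463954495 [ 0.44 -0.08  0.07  0.03 -0.03  0.19]
```

View pics/w1.png

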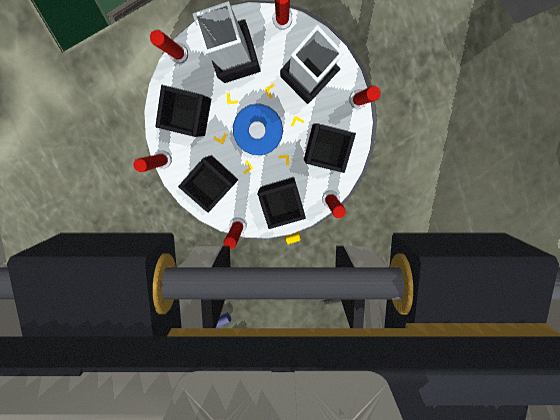

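The carousel is fully in view. The empty pocket is at (282,203), the pointer at (293,239) and the hub at (257,130). I'll rectify the view to measure it.

```bash
python3 - <<'E'
from h import *; import cv2
s=load("w1");c=wristcam(s,s["pos"],s["rpy"]);im=s["color"][:,:,::-1].copy()
def rect(o,ang,z,half,px):
    n=int(2*half*px); e=np.radians(ang)
    # columns: radial outward (u), rows: -tangential
    u,v=np.meshgrid((np.arange(n)+.5)/px-half,half-(np.arange(n)+.5)/px)
    X=np.stack([o[0]+u*np.cos(e)-v*np.sin(e),o[1]+u*np.sin(e)+v*np.cos(e),np.full_like(u,z)],-1)
    m=proj(c,X).astype(np.float32); return cv2.remap(im,m[...,0],m[...,1],cv2.INTER_CUBIC)
A=rect((.578,.0485),0,.102,.125,2400)           # 600 px, 0.4167mm/px
a=np.radians(170);P=(.578+.068*np.cos(a),.0485+.068*np.sin(a))
B=rect(P,170,.081,.025,4000)                       # 200px, .25 mm/px
B2=rect(P,170,.081,.035,2857)
C=np.zeros((600,800,3),np.uint8);C[:,:600]=A;C[:200,600:]=B;C[200:400,600:800]=B2[:200,:200]
C[400:600,600:]=cv2.convertScaleAbs(B,alpha=3,beta=10)
cv2.imwrite("pics/m2.png",C);print(P)
E
```

```text
Traceback (most recent call last):
ValueError: could not broadcast input array from shape (199,199,3) into shape (200,200,3)
```

```bash
cat >> h.py <<'E'
import cv2
def rect(c,im,o,ang,z,half,n):
    e=np.radians(ang);px=n/(2*half)
    u,v=np.meshgrid((np.arange(n)+.5)/px-half,half-(np.arange(n)+.5)/px)
    X=np.stack([o[0]+u*np.cos(e)-v*np.sin(e),o[1]+u*np.sin(e)+v*np.cos(e),np.full_like(u,z)],-1)
    m=proj(c,X).astype(np.float32); return cv2.remap(im,m[...,0],m[...,1],cv2.INTER_CUBIC)
E
python3 - <<'E'
from h import *
s=load("w1");c=wristcam(s,s["pos"],s["rpy"]);im=s["color"][:,:,::-1].copy()
C=np.zeros((600,800,3),np.uint8);C[:,:600]=rect(c,im,(.578,.0485),0,.102,.125,600)
a=np.radians(170);P=(.578+.068*np.cos(a),.0485+.068*np.sin(a))
B=rect(c,im,P,170,.081,.025,200)
C[:200,600:]=B;C[200:400,600:]=cv2.convertScaleAbs(B,alpha=4,beta=10);C[400:,600:]=rect(c,im,P,170,.051,.025,200)
cv2.imwrite("pics/m2.png",C);print(P)
E
```

```text
(np.float64(0.5110330727951699), np.float64(0.06030807608135126))
```

View pics/m2.png

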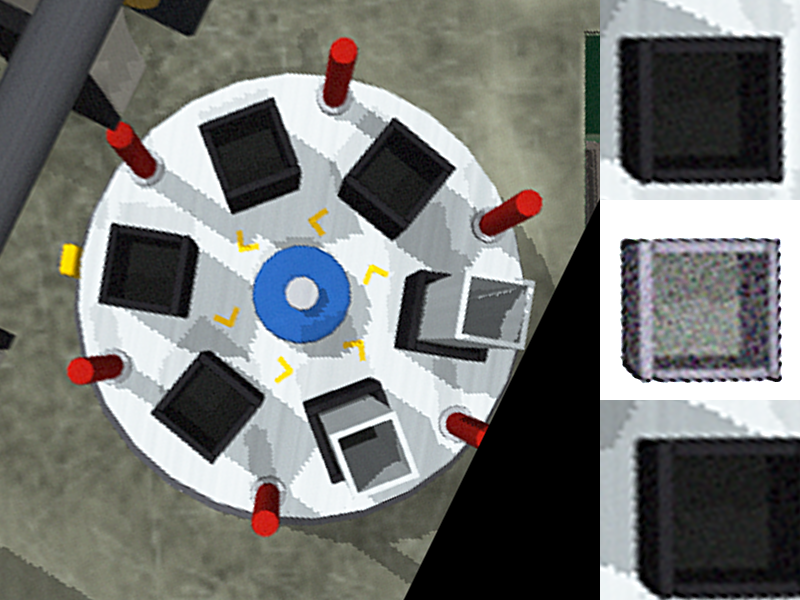

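```bash
python3 - <<'E'
from h import *
U=np.array([(119,130),(343,47),(530,201),(80,371),(265,525)],float)
X=np.stack([.578+(U[:,0]-300)*.25/600,.0485+(300-U[:,1])*.25/600],1)
f=lambda q:np.r_[(X-(q[:2]+.1*np.stack([np.cos(q[2]+np.radians([140,80,20,200,260])),np.sin(q[2]+np.radians([140,80,20,200,260]))],1))).ravel()]
r=least_squares(f,[.578,.0485,0]);print(r.x,np.degrees(r.x[2]),(f(r.x)*1e3).round(1))
a=np.radians(170);er=np.array([np.cos(a),np.sin(a)]);et=np.array([-er[1],er[0]])
cup=np.array([.51103,.06031])+.00275*er-.0026*et
for th in (170,170+np.degrees(r.x[2])):
    b=np.radians(th);n=r.x[:2]+.068*np.array([np.cos(b),np.sin(b)]);d=cup-n;print(th,cup,n,np.hypot(*d)*1e3, d@er*1e3,d@et*1e3)
E
```

```text
[0.57986778 0.0546344  0.01019199] 0.5839577467825927 [-0.   1.2 -0.3  0.6  0.3 -0.   0.1 -0.6 -0.1 -1.2]
170 [0.50877326 0.06334803] [0.51290086 0.06644247] 5.158737620710277 3.527540781593331 3.764177184130344
170.5839577467826 [0.50877326 0.06334803] [0.51278399 0.06575935] 4.679779751085731 3.5310725542600725 3.0711341773395824
```

The wrist view puts the axle at (0.580, 0.0546) and the cup at ≈ (0.5088, 0.0633), 4.7 mm off nominal as expected. That is about 6 mm from the far cameras in y, so I'll cross-check it later with the tube in hand. Now on to the tube.

```bash

python3 -m handwheel '[[0.2,0.5,1,0,0,0,0],[0.2,0.5,1,0,0,0,0],[0.2,0.5,1,0,0,0,0],[0.2,0.5,1,0,0,0,0],[0.2,0.5,1,0,0,0,0]]' >/dev/null
python3 -m handwheel '[[0.2,0.5,1,0,0,0,0],[0.2,0.5,1,0,0,0,0],[0.2,0.5,1,0,0,0,0],[0.2,0.5,1,0,0,0,0],[0.2,0.5,1,0,0,0,0]]' >/dev/null
python3 -m handwheel '[[0.2,0.5,1,0,0,0,0],[0.2,0.5,1,0,0,0,0],[0.2,0.3,0.6,0,0,0,0],[0.2,0,0,0,0,0,0],[0.2,0,0,0,0,0,0]]'
python3 - <<'E'
from plant import *
from h import *
o=get_obs();s=snapshot("wrist");s.update(pos=o["tool_pos"],rpy=o["orientation"]);np.save("pics/w2.npy",s,allow_pickle=True)
im=s["color"][:,:,::-1].copy();c=wristcam(s,s["pos"],s["rpy"]);print(s["pos"],s["rpy"])
C=np.zeros((600,800,3),np.uint8);C[:420,:560]=im
C[:240,560:]=rect(c,im,(.5695,-.317),0,.09,.03,240)
C[240:480,560:]=rect(c,im,(.5695,-.317),0,.0,.03,240)
cv2.imwrite("pics/w2.png",C)
E
```

```text
clock: 4.58
tool_pos: [0.5136, -0.2922, 0.4046]
orientation: [-180.0, 0.0, -26.0]
force: [-0.1, -0.2, -0.6]
opening: 0.0525
gripper_force: 0.0
[ 0.51364343 -0.29221905  0.40462646] [-1.79991696e+02  8.74610775e-03 -2.60370453e+01]
```

View pics/w2.png

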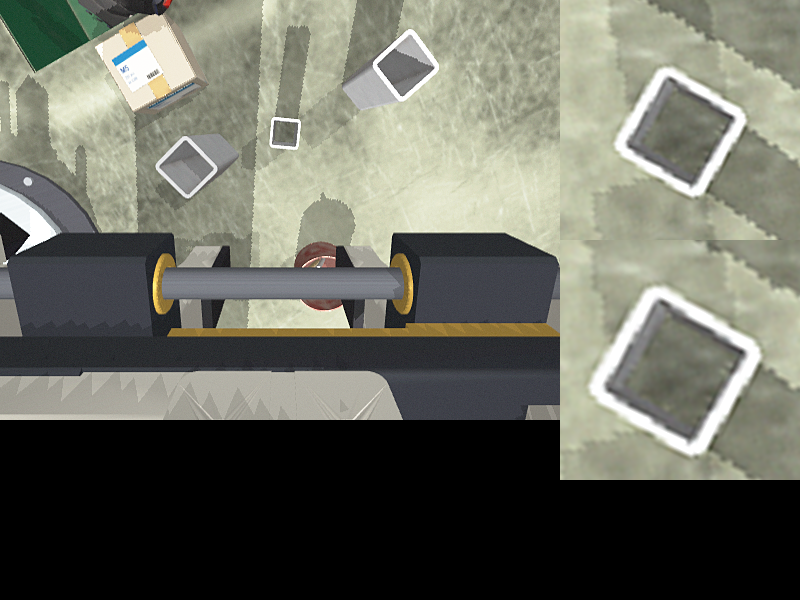

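The smallest tube is at image (285,134), with its centre at (0.5703, -0.3198) and its faces at ≈ -34.5° (mod 90). The bigger tubes lie along the current finger line at (187,167) and (407,65). I'll grasp with the yaw turned to about -124.5°, which also suits joint 6.

```bash

python3 -m handwheel '[[0.2,0.84,0,0,0,0,0],[0.2,0.84,0,0,0,0,0],[0.2,0.84,0,0,0,0,0],[0.2,0,0,0.25,0,0,1],[0.2,0,0,0.25,0,0,1]]' >/dev/null
python3 -m handwheel '[[0.2,0,0,0.25,0,0,1],[0.2,0,0,0.25,0,0,1],[0.2,0,0,0.25,0,0,1],[0.2,0,0,0.25,0,0,1],[0.2,0,0,0.25,0,0,1]]' 
python3 -m handwheel '[[0.2,0,0,0.25,0,0,1],[0.2,0,0,0.25,0,0,1],[0.2,0,0,0.25,0,0,1],[0.2,0,0,0.25,0,0,1],[0.2,0,0,0.25,0,0,1]]' >/dev/null
python3 -m handwheel '[[0.2,0,0,0.25,0,0,1],[0.2,0,0,0.25,0,0,1],[0.2,0,0,0.25,0,0,1],[0.2,0,0,0.25,0,0,1],[0.2,0,0,0,0,0,0.4]]' >/dev/null
python3 -m handwheel '[[0.2,0,0,0,0,0,0],[0.2,0,0,0,0,0,0]]' 
python3 - <<'E'
from plant import *
from h import *
o=get_obs();s=snapshot("wrist");s.update(pos=o["tool_pos"],rpy=o["orientation"]);np.save("pics/w3.npy",s,allow_pickle=True)
im=s["color"][:,:,::-1].copy();c=wristcam(s,s["pos"],s["rpy"]);print(s["pos"],s["rpy"],proj(c,[.5703,-.3198,.09]),o["joint_pos"])
C=np.zeros((420,800,3),np.uint8);C[:420,:560]=im
C[:240,560:]=rect(c,im,(.5703,-.3198),0,.09,.03,240)
cv2.imwrite("pics/w3.png",C)
E
```

```text
clock: 5.88
tool_pos: [0.5704, -0.3196, 0.3609]
orientation: [-180.0, -0.0, -68.2]
force: [0.1, -1.0, -0.1]
opening: 0.0522
gripper_force: 0.0
clock: 7.38
tool_pos: [0.5703, -0.3201, 0.3049]
orientation: [-180.0, 0.0, -124.4]
force: [-0.3, 0.7, 0.2]
opening: 0.0524
gripper_force: 0.0
[ 0.57033232 -0.32011196  0.3049071 ] [-1.79981146e+02  8.95258089e-03 -1.24367510e+02] [283.78846313 238.01517846] [-1.22514439e+01  2.28591556e+01 -9.52481602e+00 -1.41618707e-03
 -5.75951911e+01 -2.21153093e+01]
```

View pics/w3.png

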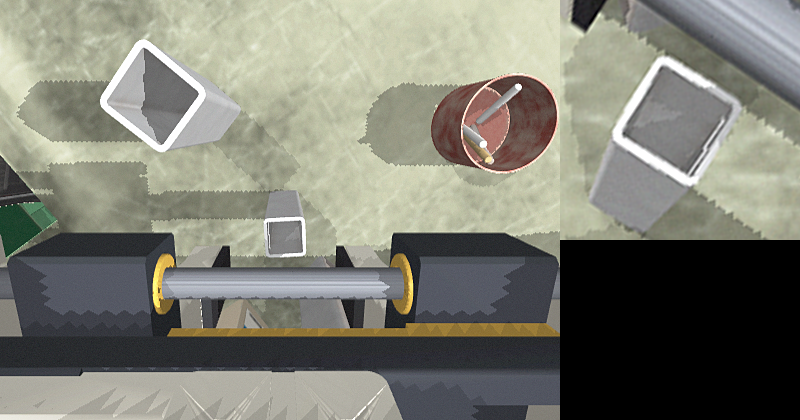

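The tube is at (285,238), predicted (283.8,238), so it is centred under the gripper. The nearby larger tube at (155,95) and the cup at (495,120) are clear of the gripper. Descend and grip.

```bash

python3 -m handwheel '[[0.2,0,0,0.9,0,0,0],[0.2,0,0,0.9,0,0,0],[0.2,0,0,0.7,0,0,0],[0.2,0,0,0.26,0,0,0],[0.2,0,0,0,0,0,0]]'
python3 -m handwheel '[[-1,0,0,0,0,0,0],[-1,0,0,0,0,0,0],[-1,0,0,0,0,0,0],[-1,0,0,0,0,0,0],[-1,0,0,0,0,0,0]]'
```

```text
clock: 8.05
tool_pos: [0.5702, -0.3206, 0.2355]
orientation: [180.0, -0.0, -124.4]
force: [0.1, -0.3, -0.1]
opening: 0.0526
gripper_force: 0.0
clock: 8.68
tool_pos: [0.5702, -0.3206, 0.236]
orientation: [-180.0, 0.0, -124.5]
force: [0.0, 0.2, 2.4]
opening: 0.0246
gripper_force: 29.9
```

Gripped: opening 24.6 mm at 30 N. Next: lift, carry to just beyond the pocket, turn to align, and look at the foot and pocket together.

```bash

python3 -m handwheel '[[-1,0,0,-0.5,0,0,0],[-1,0,0,-1,0,0,0],[-1,0,0,-1,0,0,0],[-1,0,0,-1,0,0,0],[-1,0,0,-1,0,0,0]]'
python3 -m handwheel '[[-1,0,0,-1,0,0,0],[-1,0,0,-1,0,0,0],[-1,-0.6,0.54,-0.3,0,0,0],[-1,-1,0.9,0,0,0,0],[-1,-1,0.9,0,0,0,0]]'
python3 -m handwheel '[[-1,-1,0.9,0,0,0,0],[-1,-1,0.9,0,0,0,0],[-1,-1,0.9,0,0,0,0],[-1,-1,0.9,0,0,0,0],[-1,-1,0.9,0,0,0,0]]' >/dev/null
python3 -m handwheel '[[-1,-1,0.9,0,0,0,0],[-1,-1,0.9,0,0,0,0],[-1,-1,0.9,0,0,0,0],[-1,-1,0.9,0,0,0,0],[-1,-1,0.9,0,0,0,0]]'
python3 -m handwheel '[[-1,-0.1,0.06,0,0,0,-0.7],[-1,0,0,0.4,0,0,-1],[-1,0,0,0.6,0,0,-1],[-1,0,0,0.6,0,0,-1],[-1,0,0,0.3,0,0,-0.43]]' >/dev/null
python3 -m handwheel '[[-1,0,0,0,0,0,0],[-1,0,0,0,0,0,0]]'
python3 - <<'E'
from plant import *
from h import *
o=get_obs();s=snapshot("wrist");s.update(pos=o["tool_pos"],rpy=o["orientation"]);np.save("pics/w4.npy",s,allow_pickle=True)
im=s["color"][:,:,::-1].copy();print(s["pos"],s["rpy"],o["joint_pos"].round(1))
print("wheel check:",o["force"])
cr=im[40:260,180:400] # 220
C=np.zeros((600,800,3),np.uint8);C[:,:600]=cv2.resize(cr,(600,600),interpolation=cv2.INTER_CUBIC)
c=wristcam(s,s["pos"],s["rpy"])
C[:200,600:]=cv2.convertScaleAbs(rect(c,im,(.5088,.0633),170.3,.081,.025,200),alpha=3,beta=10)
C[200:350,600:]=cv2.resize(im,(200,150))
cv2.imwrite("pics/w4.png",C)
E
```

```text
clock: 9.3
tool_pos: [0.5699, -0.3205, 0.3493]
orientation: [180.0, 0.0, -124.5]
force: [-0.0, -0.0, -3.2]
opening: 0.0249
gripper_force: 29.9
clock: 9.93
tool_pos: [0.5579, -0.2323, 0.4052]
orientation: [179.9, 0.0, -124.5]
force: [-0.5, 0.3, -2.0]
opening: 0.0249
gripper_force: 29.9
clock: 11.18
tool_pos: [0.5134, 0.1009, 0.4053]
orientation: [180.0, -0.0, -124.4]
force: [0.1, -0.6, -2.3]
opening: 0.0248
gripper_force: 29.9
clock: 12.05
tool_pos: [0.5145, 0.1027, 0.3585]
orientation: [-180.0, 0.0, -99.7]
force: [0.0, 0.4, -2.4]
opening: 0.0248
gripper_force: 29.9
[0.51453861 0.10270078 0.35847306] [-1.79991548e+02  9.60932982e-03 -9.97180854e+01] [ 32.7   8.5 -22.   -0.  -59.5 -42.4]
wheel check: [ 0.01385467  0.36632584 -2.38242867]
```

View pics/w4.png

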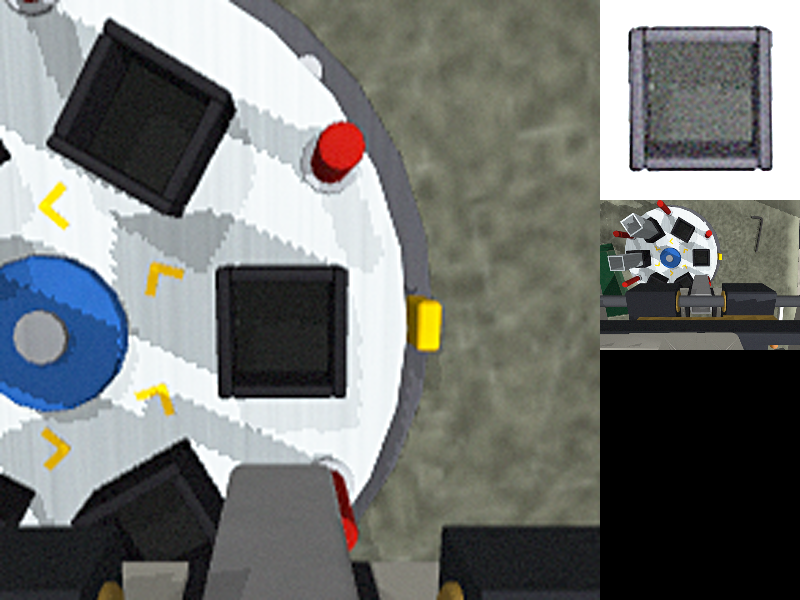

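The pocket is clear, centred near crop (282,332). The rectified rim centre is only 0.4 mm from the earlier estimate, giving a cup at ≈ (0.5083, 0.0630). Next I'll check the held tube's foot against the expected projection.

```bash
python3 - <<'E'
from h import *
s=load("w4");c=wristcam(s,[0,0,0],[0,0,0])
print(proj(c,np.array([[.0125,-.0125,.236],[.0125,.0125,.236]])), "seen",180+232*220/600,180+325*220/600,40+465*220/600)
c=wristcam(s,s["pos"],s["rpy"]);uv=lambda x,y:(180+x*220/600,40+y*220/600)
print("hub top z65",plane(c,uv(40,337),.067),"cup outer corners",[plane(c,uv(*p),.081)[:2].round(4) for p in((217,267),(347,267),(347,397),(217,397))])
from scipy.spatial.transform import Rotation as Ro
R=Ro.from_euler('xyz',s["rpy"],degrees=True).as_matrix();d=R.T@(np.array([.5083,.0630,s["pos"][2]])-s["pos"]);print("shift tool",d,d/.025)
E
```

```text
[[265.12266355 210.06542657]
 [302.95941821 210.08564173]] seen 265.06666666666666 299.1666666666667 210.5
hub top z65 [0.57878551 0.0539382  0.067     ] cup outer corners [array([0.5228, 0.0427]), array([0.4877, 0.0487]), array([0.4931, 0.0843]), array([0.5294, 0.0781])]
shift tool [ 4.01841603e-02 -5.52428749e-04 -6.65797535e-06] [ 1.60736641e+00 -2.20971500e-02 -2.66319014e-04]
```

```bash

python3 -m handwheel '[[-1,0.6,0,0,0,0,0],[-1,0.6,0,0,0,0,0],[-1,0.4,0,0.2,0,0,0],[-1,0,0,0.6,0,0,0],[-1,0,0,0.5,0,0,0]]'
python3 -m handwheel '[[-1,0,0,0.12,0,0,0],[-1,0,0,0.08,0,0,0],[-1,0,0,0,0,0,0]]'
python3 -m handwheel '[[-1,0,0,0.08,0,0,0],[-1,0,0,0.04,0,0,0]]'
```

```text
clock: 12.72
tool_pos: [0.5079, 0.0628, 0.3243]
orientation: [180.0, -0.0, -99.7]
force: [-1.1, -0.4, -3.0]
opening: 0.0246
gripper_force: 29.9
clock: 13.1
tool_pos: [0.5082, 0.0633, 0.3207]
orientation: [-180.0, -0.0, -99.7]
force: [-0.1, 0.5, -2.0]
opening: 0.0247
gripper_force: 29.9
clock: 13.35
tool_pos: [0.5081, 0.0631, 0.3178]
orientation: [-180.0, 0.0, -99.7]
force: [-0.2, 0.2, -3.0]
opening: 0.025
gripper_force: 29.9
```

```bash

python3 -m handwheel '[[-1,0,0,0.04,0,0,0],[-1,0,0,0.04,0,0,0]]'
python3 -m handwheel '[[-1,0,0,0.04,0,0,0],[-1,0,0,0,0,0,0]]'
```

```text
clock: 13.6
tool_pos: [0.5081, 0.063, 0.3157]
orientation: [-180.0, 0.0, -99.7]
force: [-0.5, 0.6, -2.7]
opening: 0.0248
gripper_force: 29.9
clock: 13.85
tool_pos: [0.508, 0.0631, 0.3146]
orientation: [180.0, -0.0, -99.7]
force: [-0.0, 1.2, -1.5]
opening: 0.0247
gripper_force: 29.9
```

```bash

python3 -m handwheel '[[-1,0,0,0.04,0,0,0],[-1,0,0,0.04,0,0,0]]'
python3 -m handwheel '[[-1,0,0,0.06,0,0,0],[-1,0,0,0,0,0,0]]'
```

```text
clock: 14.1
tool_pos: [0.5081, 0.0631, 0.3126]
orientation: [-180.0, 0.0, -99.7]
force: [0.3, 0.5, -2.5]
opening: 0.0248
gripper_force: 29.9
clock: 14.35
tool_pos: [0.508, 0.063, 0.311]
orientation: [180.0, -0.0, -99.7]
force: [-0.1, 0.2, -2.0]
opening: 0.025
gripper_force: 29.9
```

Foot 6 mm inside the rim with no contact force: it has entered. I'll go on down in small steps; the floor is expected at TCP z ≈ 0.287.

```bash

python3 -m handwheel '[[-1,0,0,0.1,0,0,0],[-1,0,0,0.1,0,0,0],[-1,0,0,0.1,0,0,0]]'
python3 -m handwheel '[[-1,0,0,0.1,0,0,0],[-1,0,0,0.1,0,0,0],[-1,0,0,0.1,0,0,0]]'
python3 -m handwheel '[[-1,0,0,0.1,0,0,0],[-1,0,0,0.08,0,0,0],[-1,0,0,0.04,0,0,0]]'
```

```text
clock: 14.72
tool_pos: [0.508, 0.063, 0.3034]
orientation: [180.0, -0.0, -99.7]
force: [-0.3, -0.3, -2.2]
opening: 0.0251
gripper_force: 29.9
clock: 15.1
tool_pos: [0.5081, 0.0631, 0.296]
orientation: [180.0, -0.0, -99.7]
force: [-1.0, -0.2, -2.6]
opening: 0.0249
gripper_force: 29.9
clock: 15.48
tool_pos: [0.5081, 0.063, 0.2905]
orientation: [180.0, -0.0, -99.7]
force: [-0.8, -0.2, -2.4]
opening: 0.025
gripper_force: 29.9
```

```bash

python3 -m handwheel '[[-1,0,0,0.04,0,0,0],[-1,0,0,0.04,0,0,0]]'
python3 -m handwheel '[[-1,0,0,0.04,0,0,0],[-1,0,0,0,0,0,0]]'
python3 -m handwheel '[[-1,0,0,0.03,0,0,0],[-1,0,0,0,0,0,0]]'
```

```text
clock: 15.72
tool_pos: [0.5081, 0.0631, 0.2886]
orientation: [-180.0, 0.0, -99.7]
force: [-0.4, 0.3, -3.0]
opening: 0.025
gripper_force: 29.9
clock: 15.98
tool_pos: [0.5081, 0.063, 0.2876]
orientation: [180.0, -0.0, -99.7]
force: [-0.0, 0.0, -2.9]
opening: 0.0251
gripper_force: 29.9
clock: 16.23
tool_pos: [0.5081, 0.0631, 0.287]
orientation: [-180.0, 0.0, -99.7]
force: [-0.1, 0.5, -1.8]
opening: 0.0247
gripper_force: 29.9
```

```bash

python3 -m handwheel '[[-1,0,0,0.03,0,0,0],[-1,0,0,0,0,0,0]]'
python3 -m handwheel '[[-1,0,0,0.02,0,0,0],[-1,0,0,0,0,0,0]]'
```

```text
clock: 16.48
tool_pos: [0.5082, 0.0631, 0.2865]
orientation: [-180.0, 0.0, -99.7]
force: [-2.1, 0.3, 3.8]
opening: 0.0249
gripper_force: 29.9
clock: 16.73
tool_pos: [0.5082, 0.0631, 0.286]
orientation: [-180.0, 0.0, -99.7]
force: [-2.0, 0.8, 4.9]
opening: 0.0247
gripper_force: 29.9
```

Firm contact exactly at floor height (foot ≈ 0.0505 m), so the tube is home. Release and rise.

```bash

python3 -m handwheel '[[0,0,0,0,0,0,0],[0,0,0,0,0,0,0],[0,0,0,0,0,0,0]]'
python3 -m handwheel '[[0,0,0,-0.3,0,0,0],[0,0,0,-0.7,0,0,0],[0,0,0,-1,0,0,0],[0,0,0,-1,0,0,0],[0,0,0,-0.8,0,0,0]]'
python3 -m handwheel '[[-1,0,0,-0.2,0,0,0],[-1,0,0,0,0,0,0]]'
python3 - <<'E'
from plant import *
from h import *
o=get_obs();s=snapshot("wrist");s.update(pos=o["tool_pos"],rpy=o["orientation"]);np.save("pics/w5.npy",s,allow_pickle=True)
b=snapshot("side");a=snapshot("scene")
C=np.zeros((600,800,3),np.uint8);C[:420,:560]=s["color"][:,:,::-1]
C[:240,560:]=cv2.resize(a["color"][130:230,170:270,::-1],(240,240),interpolation=cv2.INTER_CUBIC)
C[240:480,560:]=cv2.resize(b["color"][140:240,205:305,::-1],(240,240),interpolation=cv2.INTER_CUBIC)
cv2.imwrite("pics/w5.png",C);print(s["pos"],s["rpy"],o["joint_pos"].round(1),o["opening"])
E
```

```text
clock: 17.1
tool_pos: [0.5081, 0.063, 0.2855]
orientation: [180.0, -0.0, -99.7]
force: [-0.9, -0.9, 0.1]
opening: 0.0431
gripper_force: 0.0
clock: 17.73
tool_pos: [0.5081, 0.063, 0.3823]
orientation: [-179.9, 0.0, -99.7]
force: [0.9, -0.8, -0.3]
opening: 0.0438
gripper_force: 0.0
clock: 17.98
tool_pos: [0.5079, 0.063, 0.3856]
orientation: [-180.0, 0.0, -99.7]
force: [-0.4, -1.2, -0.2]
opening: 0.0293
gripper_force: 0.0
[0.5079215  0.06301194 0.38561202] [-1.79992624e+02  2.40579243e-02 -9.96863082e+01] [ 29.1   5.9 -21.2  -0.  -62.8 -38.8] 0.029266564600210453
```

View pics/w5.png

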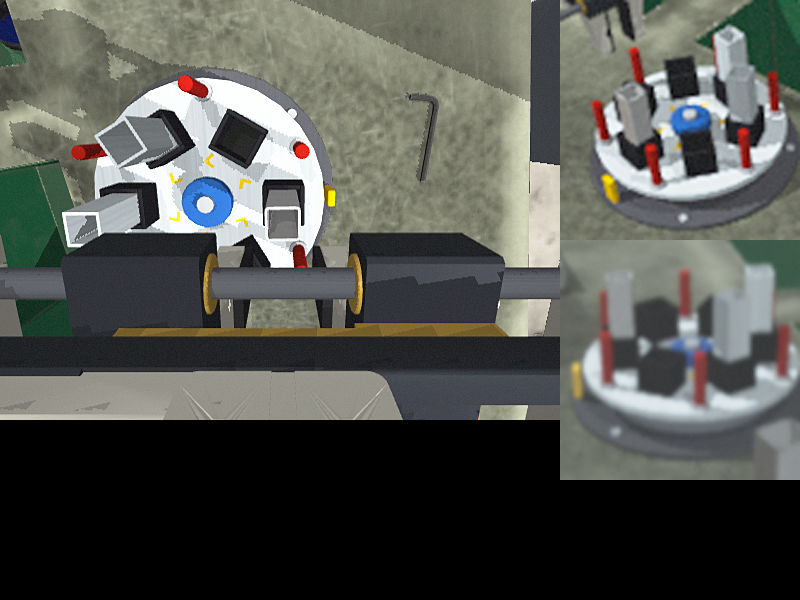

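The tube stands upright in the pocket at (283,215), and the scene and side crops agree. Next I'll push the post at 140° with the closed fingers, fingertips at z ≈ 0.088 so the gripper body stays above the tubes. The finger closing line goes tangential, yaw ≈ -25°.

```bash

python3 -m handwheel '[[-1,-0.92,0.1,0,0,0,0],[-1,-0.92,0.1,0,0,0,0],[-1,-0.92,0.1,0,0,0,0],[-1,-0.92,0.1,0,0,0,0],[-1,0,0,0,0,0,-0.5]]'
python3 -m handwheel '[[-1,0,0,0.3,0,0,-1],[-1,0,0,0.3,0,0,-1],[-1,0,0,0.3,0,0,-1],[-1,0,0,0.3,0,0,-1],[-1,0,0,0.3,0,0,-1]]' >/dev/null
python3 -m handwheel '[[-1,0,0,0.3,0,0,-1],[-1,0,0,0.3,0,0,-1],[-1,0,0,0.3,0,0,-1],[-1,0,0,0.3,0,0,-1],[-1,0,0,0.3,0,0,-1]]' >/dev/null
python3 -m handwheel '[[-1,0,0,0,0,0,-1],[-1,0,0,0,0,0,-0.95],[-1,0,0,0,0,0,0],[-1,0,0,0,0,0,0]]'
python3 - <<'E'
from plant import *
from h import *
o=get_obs();s=snapshot("wrist");s.update(pos=o["tool_pos"],rpy=o["orientation"]);np.save("pics/w6.npy",s,allow_pickle=True)
cv2.imwrite("pics/w6.png",s["color"][:,:,::-1]);print(s["pos"],s["rpy"],o["joint_pos"].round(1),o["opening"])
E
```

```text
clock: 18.75
tool_pos: [0.5139, 0.1575, 0.3853]
orientation: [180.0, -0.0, -96.5]
force: [0.1, -0.9, 0.8]
opening: 0.0002
gripper_force: 0.0
clock: 20.5
tool_pos: [0.5137, 0.1558, 0.3105]
orientation: [180.0, 0.0, -25.1]
force: [-0.0, -0.6, -0.1]
opening: 0.0003
gripper_force: 0.0
[0.51371926 0.15577782 0.31053798] [ 1.79988189e+02  4.99957101e-03 -2.50884557e+01] [ 37.8  12.4 -24.2   0.  -53.5  27.1] 0.00031384009387131785
```

View pics/w6.png

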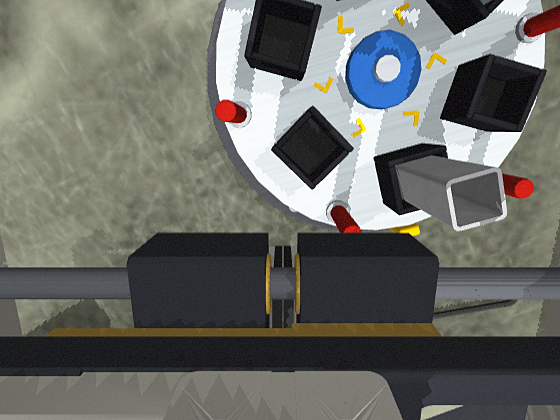

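The post to push is at image (350,225), right of the closed fingers at (283,250), and the loaded tube is at (475,210). The path down is clear; descend, then push in +y with small steps.

```bash

python3 -m handwheel '[[-1,0,0,0.6,0,0,0],[-1,0,0,0.7,0,0,0],[-1,0,0,0.48,0,0,0],[-1,0,0,0,0,0,0]]'
python3 -m handwheel '[[-1,0,0.12,0,0,0,0],[-1,0,0.12,0,0,0,0],[-1,0,0.1,0,0,0,0],[-1,0,0.1,0,0,0,0]]'
python3 -m handwheel '[[-1,0,0.1,0,0,0,0],[-1,0,0.1,0,0,0,0],[-1,0,0.1,0,0,0,0]]'
```

```text
clock: 21.05
tool_pos: [0.5134, 0.1552, 0.2648]
orientation: [179.9, 0.1, -25.0]
force: [0.8, 0.7, 0.3]
opening: 0.0003
gripper_force: 0.0
clock: 21.55
tool_pos: [0.509, 0.1453, 0.2665]
orientation: [-180.0, -0.0, -25.0]
force: [0.0, 0.0, 0.2]
opening: 0.0003
gripper_force: 0.0
clock: 21.92
tool_pos: [0.5058, 0.1385, 0.2661]
orientation: [180.0, -0.0, -25.0]
force: [0.4, 0.1, 0.1]
opening: 0.0004
gripper_force: 0.0
```

```bash

python3 -m handwheel '[[-1,0,0.08,0,0,0,0],[-1,0,0.08,0,0,0,0]]'
python3 -m handwheel '[[-1,0,0.08,0,0,0,0],[-1,0,0.08,0,0,0,0]]'
python3 -m handwheel '[[-1,0,0.08,0,0,0,0],[-1,0,0.08,0,0,0,0]]'
```

```text
clock: 22.18
tool_pos: [0.5042, 0.1352, 0.2662]
orientation: [-180.0, -0.0, -25.0]
force: [-0.1, 3.3, 0.2]
opening: 0.0005
gripper_force: 1.3
clock: 22.42
tool_pos: [0.5026, 0.1317, 0.2663]
orientation: [-179.9, -0.0, -25.0]
force: [-1.0, 4.0, 0.5]
opening: 0.0004
gripper_force: 2.2
clock: 22.68
tool_pos: [0.5009, 0.1283, 0.2663]
orientation: [-179.9, -0.0, -25.0]
force: [-1.0, 7.3, -0.7]
opening: 0.0007
gripper_force: 2.9
```

Contact came at y ≈ 0.136 and the force is rising as described. The click midpoint should come about 43 mm further on; continue gently.

```bash

python3 -m handwheel '[[-1,0,0.08,0,0,0,0],[-1,0,0.08,0,0,0,0],[-1,0,0.08,0,0,0,0],[-1,0,0.08,0,0,0,0]]'
python3 -m handwheel '[[-1,0,0.08,0,0,0,0],[-1,0,0.08,0,0,0,0],[-1,0,0.08,0,0,0,0],[-1,0,0.08,0,0,0,0]]'
python3 -m handwheel '[[-1,0,0.08,0,0,0,0],[-1,0,0.08,0,0,0,0],[-1,0,0.08,0,0,0,0],[-1,0,0.08,0,0,0,0]]'
```

```text
clock: 23.18
tool_pos: [0.4976, 0.1214, 0.2663]
orientation: [-179.9, -0.0, -25.0]
force: [-2.1, 8.9, 0.0]
opening: 0.0003
gripper_force: 3.8
clock: 23.68
tool_pos: [0.4943, 0.1143, 0.2664]
orientation: [-179.8, -0.0, -25.0]
force: [-2.5, 10.2, 0.1]
opening: 0.0
gripper_force: 4.0
clock: 24.18
tool_pos: [0.4908, 0.1068, 0.2663]
orientation: [-179.9, -0.0, -25.0]
force: [-1.5, 7.8, -0.2]
opening: 0.0003
gripper_force: 3.4
```

```bash

python3 -m handwheel '[[-1,0,0.08,0,0,0,0],[-1,0,0.08,0,0,0,0],[-1,0,0.08,0,0,0,0],[-1,0,0.08,0,0,0,0]]'
python3 -m handwheel '[[-1,0,0.08,0,0,0,0],[-1,0,0.08,0,0,0,0],[-1,0,0.08,0,0,0,0]]'
python3 -m handwheel '[[-1,0,0.06,0,0,0,0],[-1,0,0.06,0,0,0,0]]'
```

```text
clock: 24.68
tool_pos: [0.4877, 0.0992, 0.2664]
orientation: [-179.9, -0.0, -25.0]
force: [1.5, 3.8, -1.1]
opening: 0.0003
gripper_force: 2.3
clock: 25.05
tool_pos: [0.485, 0.0931, 0.2664]
orientation: [-180.0, -0.0, -25.0]
force: [2.4, 1.4, -0.3]
opening: 0.0004
gripper_force: 1.2
clock: 25.3
tool_pos: [0.4828, 0.09, 0.2658]
orientation: [179.9, 0.1, -25.0]
force: [-0.4, -0.1, -0.3]
opening: 0.0005
gripper_force: 0.0
```

Force dropped to zero, so the spring has taken the disc on. I've used my 10 pictures, so I'll check by image code: does the red-post pattern coincide again with the initial one?

```bash

python3 -m handwheel '[[-1,0,0,0,0,0,0],[-1,0,0,0,0,0,0],[-1,0,0,0,0,0,0]]'
python3 -m handwheel '[[-1,0,0,-0.4,0,0,0],[-1,0,0,-0.8,0,0,0],[-1,0,0,-1,0,0,0],[-1,0,0,-1,0,0,0],[-1,0,0,-1,0,0,0]]'
python3 -m handwheel '[[-1,0,0,-1,0,0,0],[-1,0,0,-0.4,0,0,0],[-1,0,0,0,0,0,0]]'
cat > chk.py <<'E'
from plant import *
from h import *
def blobs(im):
    r,g,b=[im[...,i].astype(int) for i in range(3)]
    m=((r>110)&(g<.45*r)&(b<.45*r)).astype(np.uint8);m[215:]=0;m[:130]=0;m[:,:170]=0;m[:,310:]=0
    n,l,st,ce=cv2.connectedComponentsWithStats(m); return [(np.round(ce[i],1).tolist(),int(st[i,4])) for i in range(1,n) if st[i,4]>8]
for n in("scene","side"):
    im=snapshot(n);np.save(f"pics/{n}_end.npy",im,allow_pickle=True)
    print(n,"init",blobs(load(n+"0")["color"]),"\n now",blobs(im["color"]))
    for th in (350,290,230,170,110,50):   # tube-top patch brightness/saturation at each pocket
        b=np.radians(th);X=np.array([[.579+.07*np.cos(b),.054+.07*np.sin(b),z] for z in(.12,.105)])
        print(th,[np.mean(im["color"][int(v)-1:int(v)+2,int(u)-1:int(u)+2],(0,1)).astype(int).tolist() for u,v in proj(im,X)],end=" ")
    print()
print(get_obs()["tool_pos"])
E
python3 chk.py
```

```text
clock: 25.68
tool_pos: [0.4834, 0.0906, 0.2661]
orientation: [180.0, 0.0, -25.0]
force: [0.2, 0.3, -0.3]
opening: 0.0003
gripper_force: 0.0
clock: 26.3
tool_pos: [0.4834, 0.0905, 0.3728]
orientation: [-180.0, -0.0, -25.0]
force: [0.3, 0.2, -0.2]
opening: 0.0001
gripper_force: 0.0
clock: 26.68
tool_pos: [0.4834, 0.0906, 0.4066]
orientation: [-179.9, -0.0, -25.0]
force: [0.2, -0.8, -1.0]
opening: 0.0001
gripper_force: 0.0
scene init [([201.6, 156.3], 39), ([258.8, 167.5], 44), ([186.1, 179.0], 46), ([246.5, 191.4], 50), ([208.0, 196.6], 57)] 
 now [([201.1, 156.4], 45), ([258.6, 167.5], 44), ([186.1, 179.1], 47), ([246.6, 190.5], 59), ([208.6, 196.8], 60)]
350 [[149, 158, 162], [144, 153, 156]] 290 [[51, 51, 55], [29, 30, 32]] 230 [[130, 128, 125], [121, 117, 114]] 170 [[40, 40, 42], [35, 37, 40]] 110 [[125, 130, 113], [120, 123, 108]] 50 [[151, 160, 164], [152, 161, 164]] 
side init [] 
 now []
350 [[168, 178, 183], [167, 178, 182]] 290 [[55, 57, 58], [52, 54, 54]] 230 [[128, 127, 126], [126, 126, 123]] 170 [[133, 138, 126], [118, 122, 113]] 110 [[127, 133, 122], [130, 135, 124]] 50 [[162, 173, 177], [162, 173, 176]] 
[0.48317831 0.09047239 0.40530475]
```

The posts coincide again with their starting positions to under 1 px. The fixed tubes are now at 350° and 50°, the loaded tube at 230°, and an empty pocket is at the pointer. That is one click exactly, so I'll hand it in.

```bash
python3 -c "
from plant import *
print(close_job())"
```

```text
the job is handed in; nothing more can be done
None
```

The tube is seated on the floor of the pocket, and the carousel has turned one click anticlockwise so an empty pocket is now at the pointer; the job was handed in at about 27 s (limit 61 s), with the robot touching nothing.

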